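# Sort nuts and collar into flap-fronted bays

### The job

Sort the three dark steel parts lying loose in front of the two roofed bays: push both hexagon nuts and the round collar along the bench, under the hanging flap and into the bay that shows the same kind of part as a sample on the shelf behind it. Each part must lie flat and so far in that both flaps hang fully shut behind the parts; leave everything else on the bench where it lies.

Things in the scene. Friction and masses are not known exactly. Their poses are not given: they have to be found in the camera images.
- nut_a: dark steel hexagon nut lying flat, 55 mm across flats (63.5 mm across corners), 24 mm high, 37 mm bore, about 0.3 kg; origin at the centre of its underside, z up, a flat faces its own +x (and every 60 degrees)
- nut_b: dark steel hexagon nut lying flat, 55 mm across flats (63.5 mm across corners), 24 mm high, 37 mm bore, about 0.3 kg; origin at the centre of its underside, z up, a flat faces its own +x (and every 60 degrees)
- collar: dark steel plain round collar lying flat, 58 mm across, 24 mm high, 37 mm bore, about 0.3 kg; origin at the centre of its underside, z up
- nut_bay: fixed grey bay for the hexagon nuts, known by a sample hexagon nut on a shelf behind it (206 mm along +x, 70 to 94 mm up). No floor. Origin on the bench, centre of the open mouth; +x into the bay (away from the robot), y across. Inside 88 mm wide, 166 mm deep; side walls 4 mm thick, 76 mm high, from the mouth back; roof bars 72 to 77 mm up (nothing goes in from above)
- collar_bay: fixed grey bay for the round collars, known by a sample round collar on a shelf behind it (206 mm along +x, 70 to 94 mm up). No floor. Origin on the bench, centre of the open mouth; +x into the bay (away from the robot), y across. Inside 88 mm wide, 166 mm deep; side walls 4 mm thick, 76 mm high, from the mouth back; roof bars 72 to 77 mm up (nothing goes in from above)
- nut_lintel (a point): middle of the underside of the lintel (bar across the mouth, 4 mm thick along x, underside 70 mm, top 76 mm above the bench) of the nut bay; the flap's hinge line
- collar_lintel (a point): middle of the underside of the lintel (bar across the mouth, 4 mm thick along x, underside 70 mm, top 76 mm above the bench) of the collar bay; the flap's hinge line
- nut_flap (a joint): flap of the nut bay, rad: 0 hangs shut, grows swinging inward (max 1.5; never outward). Hinged at the lintel, 70 mm up, at the mouth; plate 80 mm wide, 3 mm thick, lower edge 21 mm above the bench when shut; light spring, shuts by itself when nothing is under it: a 24 mm high part must have its rear edge 19 mm or more inside the mouth
- collar_flap (a joint): flap of the collar bay, rad: 0 hangs shut, grows swinging inward (max 1.5; never outward). Hinged at the lintel, 70 mm up, at the mouth; plate 80 mm wide, 3 mm thick, lower edge 21 mm above the bench when shut; light spring, shuts by itself when nothing is under it: a 24 mm high part must have its rear edge 19 mm or more inside the mouth
- stud_stub: bystander: bent dark stud stub lying flat, 24 mm thick, about 125 mm long, 24 mm high; origin under the bend's start
- bridge: bystander: grey cast tensioner bridge, 120 x 70 mm, 79 mm high with a round boss on top; origin under its centre
- shim: bystander: flat copper shim, 45 x 32 x 5 mm; origin under its centre
- adaptor: bystander: chunky black socket adaptor, 42 mm across, 64 mm high; origin under its centre
- wrench: bystander: steel wrench lying flat, about 160 mm long; origin under it
- brush: bystander: hand brush lying flat, about 200 mm long; origin under it
Mind the look-alikes: they are no part of the job. Leave any green or red look-alike of the nut_b alone.

How it is judged:
By the outcome, as a careful person would: the job done as asked, in the order asked, and still so for the second after the job is handed in, with the robot touching nothing.
It also fails if it takes over 72 s, if anything falls off the work surface, if the arm or the gripper's body presses on something with over 40 N, if the wrist force passes 120 N, or if a joint passes its speed limit or range.

### The arm

A 7-joint arm with a two-finger parallel gripper is mounted at the origin on the work surface. World frame = base frame: x ahead of the robot, y to its left, z up, the work surface at z = 0. Lengths are in m, angles in rad, forces in N, time in s.
With the tool pointing down it reaches from about 0.4 to 0.85 m from the base axis. Payload 4.4 kg.
Tool frame: the origin (TCP) lies midway between the tips of the shut fingers; the grasp point (between the pads) lies 19 mm behind it; z points along the fingers, y is the line along which they close (so a half turn about z gives the same grasp; the last joint's range is limited). The gripper opens to 94 mm and grips with 3 to 60 N. Pads are 16 mm wide; open, the fingers measure 119 mm over their backs; the gripper's body (75 mm by 177 mm) begins 78 mm behind the grasp point.
Start: joints at [-1.313, 0.628, 0.038, 1.517, -0.027, 0.996, -0.02], TCP at [0.207, 0.616, 0.205] pointing down, gripper open.
Joint ranges: [-3.06, 3.06], [-0.37, 2.12], [-1.25, 1.32], [0.18, 2.47], [-1.1, 4.24], [0.23, 1.98], [-2.94, 2.94]. Speed limits (rad/s): [2.57, 2.57, 3.14, 3.14, 3.14, 3.14, 3.14].

### API

Orientations are given as a unit quaternion [x, y, z, w].
In Python, from cell import ctrl, hand, planner, optics gives the robot as it stands. Calls block until the motion is done:
- ctrl.move_pose(position, orientation): joint-space move of the TCP to a pose.
- ctrl.move_straight(position, rotation=None, rate=0.15, stop_force=None): straight line of the TCP; rotation=None keeps the orientation; rate is the mean speed in m/s. With stop_force (N) it stops when the force on the tool has changed by that much, and returns True; else False.
- ctrl.move_joints(angles): joint-space move.
- hand.command_gripper(opening, f_grip=None): finger opening in m; f_grip is the grip in N (None keeps the last); returns when the fingers have stopped.
- ctrl.wait(seconds).
- planner.solve_ik(position, orientation): joint angles nearest the present ones, or None.
- ctrl.read_state(): the state.
- optics.snapshot(name): name is "scene" or "top" or "wrist"; returns a dict with "color" (480x640x3 uint8, red, green, blue), "fx", "fy", "cx", "cy" (pixels), "rvec" (rotation vector, rad) and "tvec" (3), from world to camera coordinates, as OpenCV has them. Camera axes: x right, y down, z forward; pixel columns grow to the right and rows downward; lengths in m; the calibration is good to about 2 mm. A picture is of the moment at which its call begins. There is no depth.
A pose or a line that the arm cannot do raises ctrl.IKError and nothing moves.
- ctrl.close_job(): hands the job in; it is judged then, once.
The state is a dict: "t": time; "joints": joint angles; "qvel": joint speeds; "joint_torque": joint torques, N m; "position": TCP position; "orientation": TCP orientation; "ft_force": force on the tool from outside, world axes, zero at the start; "ft_torque": the same for the moment, N m; "width": finger opening in m; "finger_force": force on a finger pad.
Only numpy, scipy, OpenCV 4.12 (cv2) and the standard library are available. Lean on these libraries where they do the work, as an engineer would, in place of code of your own. Each camera call takes 0.05 s, during which the arm holds its last target. There are 200 camera calls.

## Working session

There is one attempt and no reset: what is moved stays moved. The work goes in short steps, each a Python script; the robot and the scene stay as the last script left them, time stands still between calls to the robot, and variables do not carry over. Pictures are saved under pics/ and viewed, at most 10 in all, crops included, and the job is handed in when it is done.

```bash
mkdir -p pics; cat > h.py <<'E'
import numpy as np, cv2
from cell import ctrl, hand, planner, optics
def snap(n,f):
    s=optics.snapshot(n); cv2.imwrite('pics/'+f,s['color'][:,:,::-1]); np.save('pics/'+f+'.npy',{k:s[k] for k in s},allow_pickle=True); return s
def load(f): return np.load('pics/'+f+'.npy',allow_pickle=True).item()
def p2w(s,u,v,z=0.):
    R=cv2.Rodrigues(np.array(s['rvec'],float))[0]; t=np.array(s['tvec'],float).ravel()
    d=R.T@np.array([(u-s['cx'])/s['fx'],(v-s['cy'])/s['fy'],1]); c=-R.T@t
    return c+d*(z-c[2])/d[2]
def w2p(s,p):
    R=cv2.Rodrigues(np.array(s['rvec'],float))[0]; q=R@np.array(p,float)+np.array(s['tvec'],float).ravel()
    return np.array([s['fx']*q[0]/q[2]+s['cx'],s['fy']*q[1]/q[2]+s['cy']])
E
python3 - <<'E'
from h import *
for n in('top','scene'):
    s=snap(n,n+'1.png'); R=cv2.Rodrigues(np.array(s['rvec'],float))[0]; print(n,s['fx'],-R.T@np.array(s['tvec']).ravel(),R[2])
print(ctrl.read_state()['orientation'],ctrl.read_state()['t'])
E
```

```text
top 483.41020546578113 [0.37280872 0.00326051 1.39356772] [ 1.22798989e-01  1.31199667e-04 -9.92431555e-01]
scene 491.73187837598783 [ 1.2446519  -0.1603465   0.87511841] [-0.67663517  0.13136229 -0.72450589]
[ 1.61185926e-01  9.86923716e-01 -8.12509201e-04 -1.26764945e-04] 0.1
```

View pics/top1.png

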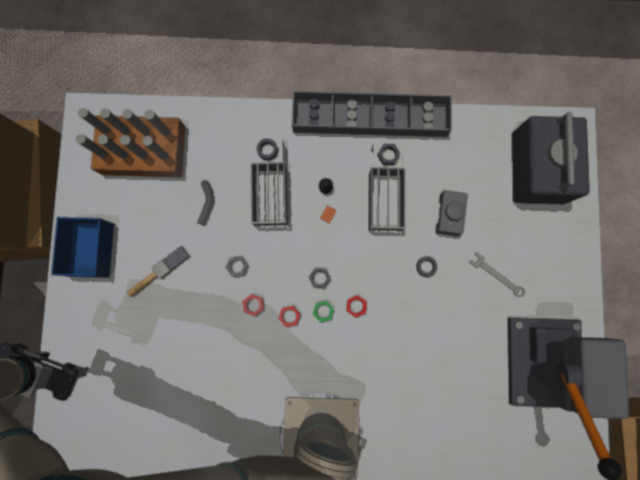

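View pics/scene1.png

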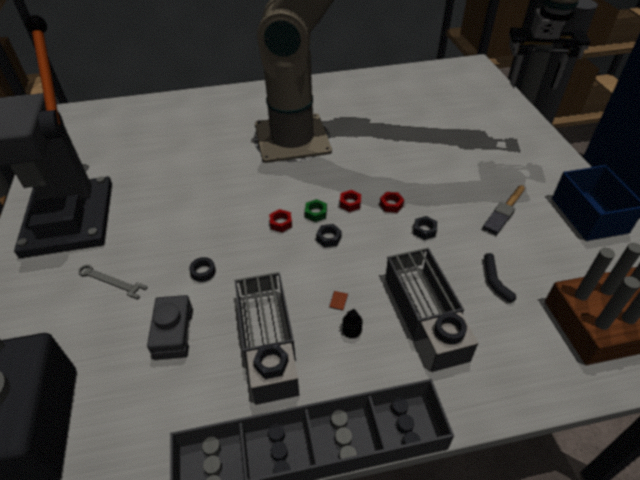

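Top view: nuts at (237,267) and (320,278), collar at (427,266). The collar bay is on the left with its mouth near (271,228), and the nut bay on the right with its mouth near (387,233). Next I'll zoom in and compute.

```bash
python3 - <<'E'
from h import *
s=load('top1.png'); im=s['color']
c=im[135:325,195:465]; cv2.imwrite('pics/topcrop.png',cv2.resize(c[:,:,::-1],None,fx=2.9,fy=2.9,interpolation=cv2.INTER_CUBIC))
g=im.astype(int).max(2)
for n,(u,v) in dict(nutL=(237,267),nutM=(320,278),col=(427,266)).items():
    w=(g[v-18:v+19,u-18:u+19]<125).astype(np.uint8)
    cs=max(cv2.findContours(w,cv2.RETR_EXTERNAL,cv2.CHAIN_APPROX_NONE)[0],key=cv2.contourArea)
    (a,b),r=cv2.minEnclosingCircle(cs); M=cv2.moments(cs); x,y=M['m10']/M['m00']+u-18,M['m01']/M['m00']+v-18
    print(n,x,y,cv2.contourArea(cs),r,p2w(s,x,y,.015))
for n,p in dict(cm=(271,228),nm=(387,233)).items(): print(n,p2w(s,*p,.07))
E
```

```text
nutL 237.17089201877934 266.543661971831 355.0 11.514437675476074 [0.4616528  0.25367832 0.015     ]
nutM 319.65665665665665 277.9934934934935 333.0 11.449328422546387 [0.43584228 0.01748489 0.015     ]
col 426.2230320699708 266.3950437317784 343.0 10.865222930908203 [ 0.47766398 -0.28581144  0.015     ]
cm [0.56744226 0.15564173 0.07      ]
nm [ 0.56282432 -0.16548888  0.07      ]
```

View pics/topcrop.png

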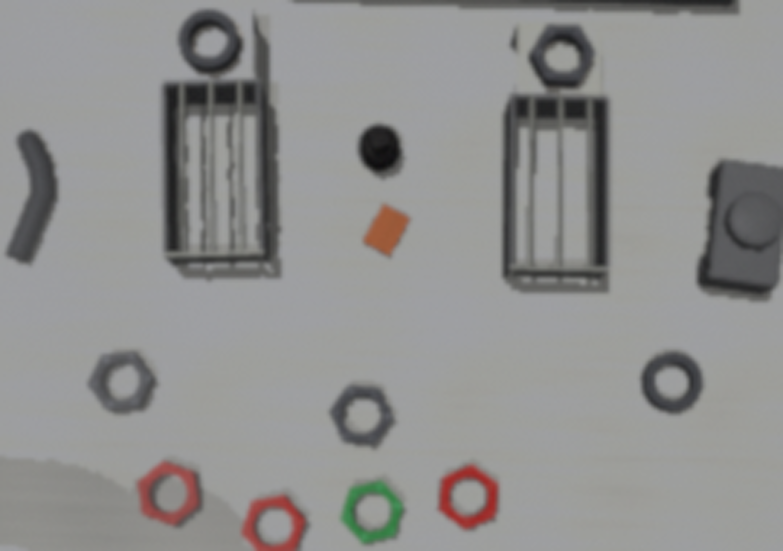

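```bash
python3 - <<'E'
from h import *
s=load('top1.png')
for n,ps in dict(c=[(166,256),(268,257),(166,85),(264,85)],n=[(507,272),(607,270),(513,97),(605,97)]).items():
    print(n,np.round([p2w(s,195+(u+.5)/2.9-.5,135+(v+.5)/2.9-.5,.076)[:2] for u,v in ps],4).tolist())
for i,p in enumerate([(.47,.17,.34),(.47,-.2,.34)]):
    ctrl.move_pose(p,[0,1,0,0]); s=snap('wrist',f'w{i}.png'); R=cv2.Rodrigues(np.array(s['rvec'],float))[0]
    print(-R.T@np.array(s['tvec']).ravel(),R[2],s['fx'],ctrl.read_state()['t'])
E
python3 -c "
import cv2,numpy as np
a=[cv2.imread(f'pics/w{i}.png') for i in (0,1)]
cv2.imwrite('pics/w01.png',np.vstack([cv2.resize(x,(400,300),interpolation=cv2.INTER_AREA) for x in a]))"
```

```text
c [[0.5791, 0.2081], [0.581, 0.1112], [0.746, 0.216], [0.7488, 0.1215]]
n [[0.5732, -0.1163], [0.5779, -0.2114], [0.7441, -0.1191], [0.7467, -0.2079]]
[0.39133731 0.17008532 0.52060869] [ 0.27106445  0.00138232 -0.96256021] 343.03207352198007 2.0833
[ 0.39216914 -0.19959201  0.52068184] [ 0.27158971  0.00221813 -0.96241057] 343.03207352198007 3.5167
```

View pics/w01.png

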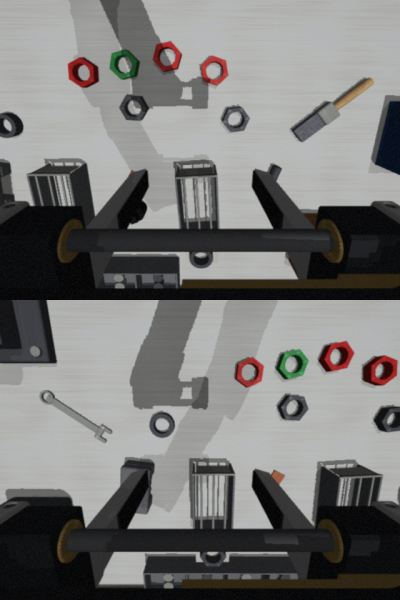

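Wrist views show the same layout, upside down: collar near (259,198) in w1, nutM near (214,171) and nutL near (376,189) in w0, and mouths visible in both. I'll fit silhouettes to get poses.

```bash
cat > fit.py <<'E'
from h import *
from scipy.optimize import minimize
def fit(s,uv,kind,x0,thr=100,half=32):
    u,v=uv; y0,xo=v-half,u-half; K=4
    g=s['color'].astype(np.uint8).max(2)[y0:v+half,xo:u+half]
    m=(cv2.resize(g,None,fx=K,fy=K,interpolation=cv2.INTER_CUBIC)<thr).astype(np.uint8)
    n,l,st,ce=cv2.connectedComponentsWithStats(m); k=max(range(1,n),key=lambda i:st[i,4]-20*np.hypot(*(ce[i]-half*K)))
    c=cv2.findContours((l==k).astype(np.uint8),cv2.RETR_EXTERNAL,cv2.CHAIN_APPROX_NONE)[0]
    M=cv2.drawContours(np.zeros_like(m),c,-1,1,-1)
    def ren(p):
        a=p[2]+(np.arange(6)*np.pi/3+np.pi/6 if kind=='n' else np.arange(36)*np.pi/18); r=.03175 if kind=='n' else .029
        q=[((w2p(s,(p[0]+r*np.cos(t),p[1]+r*np.sin(t),z))-(xo,y0)+.5)*K-.5) for t in a for z in(0,.024)]
        q=cv2.convexHull(np.array(q,np.float32)).astype(np.float32)
        return cv2.fillConvexPoly(np.zeros_like(m),np.round(q*16).astype(np.int32),1,shift=4)
    best=None
    for a in ([0,.26,.52,.79] if kind=='n' else [0]):
        r=minimize(lambda p:np.mean(ren(p)!=M),[*x0,a],method='Nelder-Mead',options=dict(initial_simplex=np.array([[*x0,a]]*4)+np.vstack([np.zeros(3),np.diag([.006,.006,.2])])))
        if best is None or r.fun<best.fun: best=r
    return *best.x[:2],np.degrees(best.x[2])%60,best.fun,M.mean()
E
python3 - <<'E'
from fit import *
a,b,t=load('w0.png'),load('w1.png'),load('top1.png')
for thr in(90,110):
  for n,s,uv,k,h in [('L',a,(376,189),'n',32),('M',a,(214,171),'n',32),('M',b,(467,171),'n',32),('C',b,(259,198),'c',32)]:
    print(thr,n,np.round(fit(s,uv,k,p2w(s,*uv,.012)[:2],thr,h),4))
A=a['color'][235:345,250:390];B=b['color'][235:345,270:410]
cv2.imwrite('pics/m.png',cv2.resize(np.hstack([A,B])[:,:,::-1],None,fx=2.8,fy=2.8,interpolation=cv2.INTER_CUBIC))
E
```

```text
90 L [0.4621 0.2529 6.7582 0.1674 0.1618]
90 M [4.36100e-01 1.71000e-02 5.59604e+01 9.40000e-03 3.53700e-01]
90 M [4.36600e-01 1.63000e-02 5.53193e+01 2.51000e-02 3.52500e-01]
90 C [ 0.4771 -0.2885  1.4116  0.0255  0.3012]
110 L [0.4621 0.2528 8.2275 0.0178 0.3292]
110 M [4.35600e-01 1.75000e-02 5.56913e+01 1.77200e-01 5.36700e-01]
110 M [4.36200e-01 1.62000e-02 5.67933e+01 1.49000e-02 3.88100e-01]
110 C [ 0.4768 -0.289   2.2414  0.0155  0.3159]
```

View pics/m.png

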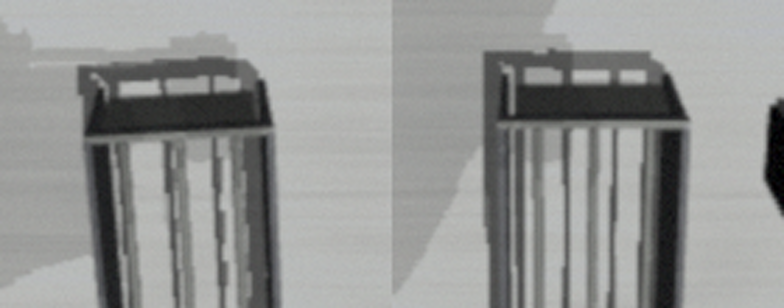

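```bash
python3 - <<'E'
from h import *
a,b=load('w0.png'),load('w1.png')
f=lambda s,u,v,ox:p2w(s,ox+(u+.5)/2.8-.5,235+(v+.5)/2.8-.5,.075)[:2]
for s,l,r,ox in[(a,(86,133),(273,127),250),(b,(498,124),(689,122),270-140)]:
    p,q=f(s,*l,ox),f(s,*r,ox); d=p-q; print(p,q,(p+q)/2,np.hypot(*d),'yaw',np.degrees(np.arctan2(-(p-q)[0],(p-q)[1])))
# far check: silhouettes from top rear corners and IK test for tilted pushes
from scipy.spatial.transform import Rotation as Ro
q=ctrl.read_state()
def tq(tilt,yaw=0): # z = fwd*sin+down*cos, y across
    c,s_=np.cos(yaw),np.sin(yaw); z=np.array([c*np.sin(tilt),s_*np.sin(tilt),-np.cos(tilt)]); 
    y=np.array([-s_,c,0]); x=np.cross(y,z); return Ro.from_matrix(np.c_[x,y,z]).as_quat()
for Y in(.158,-.165):
  for t in(40,45,50,55,60):
    print(Y,t,[planner.solve_ik((X,Y,.016),tq(np.radians(t))) is not None for X in(.40,.45,.5,.55,.6,.63)])
E
```

```text
[0.58303048 0.1152248 ] [0.57973116 0.20877073] [0.58138082 0.16199776] 0.0936040925675006 yaw -177.98004227835983
[ 0.57931276 -0.21594041] [ 0.57812723 -0.12056486] [ 0.57872    -0.16825264] 0.09538291071055809 yaw -179.28784634063155
0.158 40 [False, False, False, False, True, True]
0.158 45 [False, False, False, False, True, True]
0.158 50 [False, False, False, False, True, True]
0.158 55 [False, False, False, False, False, True]
0.158 60 [False, False, False, False, False, True]
-0.165 40 [False, False, False, False, True, True]
-0.165 45 [False, False, False, False, True, True]
-0.165 50 [False, False, False, False, True, True]
-0.165 55 [False, False, False, False, False, True]
-0.165 60 [False, False, False, False, False, True]
```

```bash
cat >> h.py <<'E'
from scipy.spatial.transform import Rotation as Ro
def tq(tilt,yaw=0,flip=1):
    "tool z tilted forward by tilt deg from down, y across, heading yaw deg"
    t,a=np.radians([tilt,yaw]); c,s=np.cos(a),np.sin(a)
    z=np.array([c*np.sin(t),s*np.sin(t),-np.cos(t)]); y=flip*np.array([-s,c,0]); return Ro.from_matrix(np.c_[np.cross(y,z),y,z]).as_quat()
E
python3 - <<'E'
from h import *
Xs=(.46,.5,.52,.54,.55,.56,.57,.58,.6,.62)
for Y in(.161,-.166):
 for fl in(1,-1):
  for az in(0,np.sign(Y)*16):
   for t in(0,20,30,35,40,45):
    print(Y,fl,az,t,''.join('01'[planner.solve_ik((X,Y,.012),tq(t,az,fl)) is not None] for X in Xs))
E
```

```text
0.161 1 0 0 1111111111
0.161 1 0 20 1111111111
0.161 1 0 30 0011111111
0.161 1 0 35 0001111111
0.161 1 0 40 0000011111
0.161 1 0 45 0000000111
0.161 1 16.0 0 1111111111
0.161 1 16.0 20 1111111111
0.161 1 16.0 30 0011111111
0.161 1 16.0 35 0000111111
0.161 1 16.0 40 0000000111
0.161 1 16.0 45 0000000011
0.161 -1 0 0 1111111111
0.161 -1 0 20 1111111111
0.161 -1 0 30 0011111111
0.161 -1 0 35 0001111111
0.161 -1 0 40 0000011111
0.161 -1 0 45 0000000111
0.161 -1 16.0 0 1111111111
0.161 -1 16.0 20 1111111110
0.161 -1 16.0 30 0011111111
0.161 -1 16.0 35 0000111111
0.161 -1 16.0 40 0000000111
0.161 -1 16.0 45 0000000011
-0.166 1 0 0 1111111111
-0.166 1 0 20 1111111111
-0.166 1 0 30 0111111111
-0.166 1 0 35 0001111111
-0.166 1 0 40 0000011111
-0.166 1 0 45 0000000111
-0.166 1 -16.0 0 1111111111
-0.166 1 -16.0 20 1111111111
-0.166 1 -16.0 30 0011111111
-0.166 1 -16.0 35 0000111111
-0.166 1 -16.0 40 0000001111
-0.166 1 -16.0 45 0000000011
-0.166 -1 0 0 1111111111
-0.166 -1 0 20 1111111111
-0.166 -1 0 30 0111111111
-0.166 -1 0 35 0001111111
-0.166 -1 0 40 0000011111
-0.166 -1 0 45 0000000111
-0.166 -1 -16.0 0 1111111111
-0.166 -1 -16.0 20 1111111110
-0.166 -1 -16.0 30 0011111111
-0.166 -1 -16.0 35 0000111111
-0.166 -1 -16.0 40 0000001111
-0.166 -1 -16.0 45 0000000011
```

```bash
cat > job.py <<'E'
from h import *
BAY=dict(n=(.578,-.166,.7),c=(.580,.161,2.3))
def at(b,x,z): m=BAY[b]; return (x,m[1]+np.tan(np.radians(m[2]))*(x-m[0]),z)
def grab(x,y,yaw):
    hand.command_gripper(.080,25)
    ctrl.move_pose((x,y,.08),tq(0,yaw)); ctrl.move_straight((x,y,.006),rate=.15)
    hand.command_gripper(.03,25); print('width',ctrl.read_state()['width'])
def drag(b,yaw,x=.51):
    ctrl.move_straight(at(b,x,.006),tq(0,yaw),rate=.15)
    hand.command_gripper(.080); p=at(b,x,.07); ctrl.move_straight(p,rate=.2)
def push(b,gap,end=.605):
    w=BAY[b][2]
    ctrl.move_straight(at(b,.435,.07),tq(5,w),rate=.2); hand.command_gripper(gap)
    ctrl.move_straight(at(b,.435,.010),rate=.15)
    for x,t in((.545,33),(end,45)):
        print('push',ctrl.move_straight(at(b,x,.010),tq(t,w),rate=.08,stop_force=30),np.round(ctrl.read_state()['ft_force'],1))
def back(b):
    w=BAY[b][2]
    ctrl.move_straight(at(b,.545,.012),tq(33,w),rate=.12); ctrl.move_straight(at(b,.48,.07),tq(15,w),rate=.15)
    print('t',ctrl.read_state()['t'])
E
python3 - <<'E'
from job import *
for b in 'nc':
  w=BAY[b][2]
  print([planner.solve_ik(at(b,x,z),tq(t,w)) is not None for x,z,t in((.435,.07,5),(.435,.01,5),(.545,.01,33),(.605,.01,45),(.48,.07,15))])
grab(.4362,.0168,26); drag('n',30.7); print(ctrl.read_state()['t']); snap('top','t2.png')
s=snap('scene','s2.png')
push('n',.014)
snap('scene','s3.png')
back('n')
E
python3 -c "
import cv2,numpy as np
cv2.imwrite('pics/s23.png',np.vstack([cv2.resize(cv2.imread(f'pics/s{i}.png')[150:350,130:480],None,fx=1.5,fy=1.5) for i in (2,3)]))"
```

```text
[True, True, True, True, True]
[True, True, True, True, True]Traceback (most recent call last):
  File "<stdin>", line 5, in <module>
  File "job.py", line 6, in grab
    ctrl.move_pose((x,y,.08),tq(0,yaw)); ctrl.move_straight((x,y,.006),rate=.15)
                                         ~~~~~~~~~~~~~~~~~~^^^^^^^^^^^^^^^^^^^^^
cell.IKError: the arm cannot follow that straight line within its joint ranges
[ WARN:0@0.019] global loadsave.cpp:275 findDecoder imread_('pics/s2.png'): can't open/read file: check file path/integrity
Traceback (most recent call last):
TypeError: 'NoneType' object is not subscriptable
```

```bash
python3 - <<'E'
from job import *
S=ctrl.read_state(); print(S['t'],np.round(S['joints'],2))
for yaw in(26,-34,86,206,146,-94):
  for t in (0,):
    for z in (.08,.04,.02,.012,.006):
      q=planner.solve_ik((.4362,.0168,z),tq(t,yaw)); print(yaw,z,None if q is None else np.round(q,2))
E
```

```text
5.25 [-0.2   0.56  0.14  2.21 -0.2   0.38  2.13]
26 0.08 [-0.2   0.56  0.14  2.21 -0.2   0.38  2.13]
26 0.04 [-0.17  0.65  0.1   2.23 -0.23  0.27  2.15]
26 0.02 [-0.25  0.7   0.22  2.24 -0.6   0.25  2.53]
26 0.012 [-0.25  0.72  0.22  2.25 -0.66  0.24  2.58]
26 0.006 [ 0.12  0.73 -0.33  2.24  0.86  0.29  1.06]
-34 0.08 [-0.39  0.6   0.42  2.22 -0.58  0.43  1.48]
-34 0.04 [-0.31  0.67  0.31  2.24 -0.64  0.32  1.52]
-34 0.02 [-0.27  0.7   0.25  2.25 -0.66  0.26  1.54]
-34 0.012 [-0.26  0.72  0.23  2.25 -0.69  0.24  1.57]
-34 0.006 [-0.37  0.76  0.4   2.25 -1.03  0.32  1.91]
86 0.08 [-0.01  0.56 -0.13  2.21  0.18  0.39  2.78]
86 0.04 [-0.04  0.64 -0.09  2.23  0.19  0.28  2.78]
86 0.02 [-0.    0.69 -0.15  2.24  0.4   0.24  2.57]
86 0.012 [ 0.12  0.72 -0.33  2.24  0.81  0.3   2.16]
86 0.006 [ 0.12  0.73 -0.33  2.24  0.86  0.29  2.11]
206 0.08 [-0.71  0.79  0.97  2.22 -1.07  0.73 -0.08]
206 0.04 [-0.49  0.73  0.58  2.24 -0.99  0.45 -0.2 ]
206 0.02 [-0.37  0.73  0.4   2.25 -0.92  0.33 -0.29]
206 0.012 [-0.37  0.75  0.4   2.25 -0.98  0.32 -0.23]
206 0.006 [-0.37  0.76  0.4   2.25 -1.03  0.32 -0.18]
146 0.08 [ 0.62  0.85 -1.16  2.19  1.08  0.9   2.88]
146 0.04 [ 0.45  0.78 -0.83  2.22  1.08  0.63  2.92]
146 0.02 [ 0.34  0.77 -0.66  2.23  1.08  0.51  2.93]
146 0.012 [ 0.3   0.77 -0.6   2.23  1.08  0.46  2.93]
146 0.006 [ 0.27  0.78 -0.55  2.23  1.08  0.43  2.93]
-94 0.08 [-0.59  0.68  0.73  2.22 -0.9   0.57  0.77]
-94 0.04 [-0.5   0.73  0.6   2.24 -1.01  0.46  0.86]
-94 0.02 [-0.44  0.76  0.51  2.25 -1.06  0.4   0.9 ]
-94 0.012 [-0.42  0.77  0.47  2.25 -1.07  0.37  0.91]
-94 0.006 [-0.4   0.77  0.44  2.25 -1.08  0.34  0.92]
```

```bash
sed -i 's/^    ctrl.move_pose((x,y,.08),tq(0,yaw)); ctrl.move/    q=np.array(planner.solve_ik((x,y,.006),tq(0,yaw))); q[1]-=.13\n    ctrl.move_joints(q); ctrl.move/' job.py
sed -i 's/ctrl.move_straight((x,y,.006),rate=.15)/ctrl.move_straight((x,y,.006),tq(0,yaw),rate=.15)/' job.py
python3 - <<'E'
from job import *
grab(.4362,.0168,26); drag('n',30.7); print(ctrl.read_state()['t'])
snap('scene','s2.png')
push('n',.014)
snap('scene','s3.png')
back('n')
E
python3 -c "
import cv2,numpy as np
cv2.imwrite('pics/s23.png',np.vstack([cv2.resize(cv2.imread(f'pics/s{i}.png')[150:350,130:480],None,fx=1.5,fy=1.5) for i in (2,3)]))"
```

```text
width 0.05499909388100021
10.1167
push False [-1.7 -0.4 -1.3]
push False [-1.1  0.5 -0.8]
t 19.0417
```

View pics/s23.png

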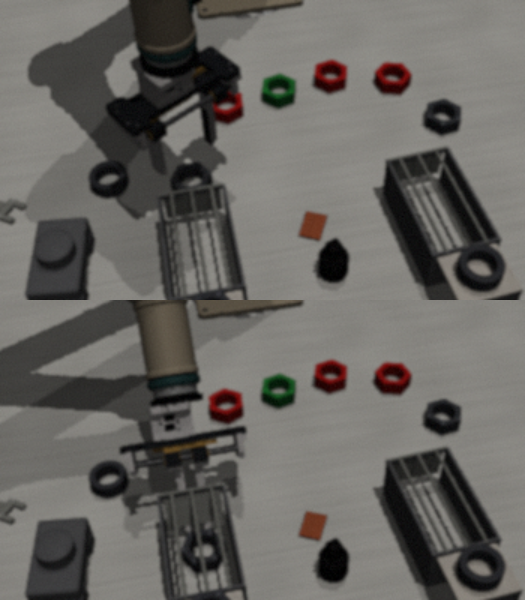

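The first nut was placed before the mouth and is now well inside under the roof bars. Next is the second nut.

```bash
python3 - <<'E'
from job import *
grab(.4621,.2528,-22.5); drag('n',-29.3); print(ctrl.read_state()['t'])
push('n',.014); back('n'); snap('scene','s4.png'); snap('top','t4.png')
E
python3 -c "
import cv2,numpy as np
a=cv2.resize(cv2.imread('pics/s4.png')[180:400,180:500],None,fx=1.7,fy=1.7);b=cv2.resize(cv2.imread('pics/t4.png')[140:260,230:420],(544,300))
cv2.imwrite('pics/v4.png',np.vstack([a[:300],b]))"
```

```text
width 0.054696397399673864
26.9333
push False [-2.1 -0.1 -0.4]
push False [-2.4 -0.6 -2.6]
t 35.2333
```

View pics/v4.png

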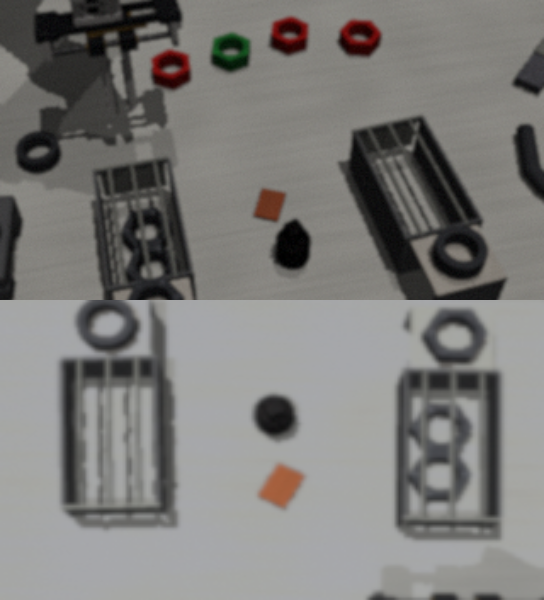

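Both nuts lie in line inside the nut bay, with a clear gap behind the shut flap, and the collar hasn't moved. The collar is next.

```bash
python3 - <<'E'
from job import *
grab(.477,-.2888,0); drag('c',2.3); print(ctrl.read_state()['t'])
push('c',.026,.608); back('c')
ctrl.move_straight(at('c',.46,.2),tq(0,0),rate=.25); snap('scene','s5.png'); snap('top','t5.png'); print(ctrl.read_state()['t'])
E
python3 -c "
import cv2,numpy as np
a=cv2.resize(cv2.imread('pics/s5.png'),(480,360))[60:];b=cv2.resize(cv2.imread('pics/t5.png')[140:260,230:420],(480,265))
cv2.imwrite('pics/v5.png',np.vstack([a,b]))"
```

```text
width 0.057364825460070455
42.525
push False [-2.  -0.7 -1.8]
push False [-0.8  0.5 -1.6]
t 50.55
53.175
```

View pics/v5.png

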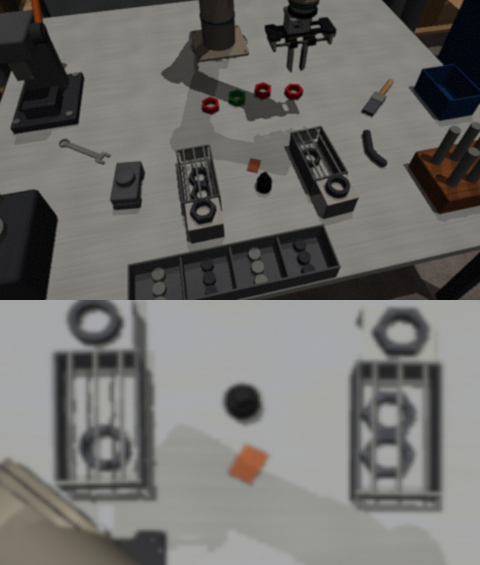

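```bash
python3 - <<'E'
from job import *
s=load('t5.png'); x=p2w(s,271.6,207,.024); print(x)
if x[0]>.632: ctrl.close_job(); print('handed in')
E
```

```text
[0.63531248 0.16180971 0.024     ]
the job is handed in; nothing more can be done
handed in
```

The job is handed in at about 53 s of the 72 s allowed: both hexagon nuts are in the nut bay and the collar is in the collar bay, all clear of the flaps by my measurements. The bystanders and the red and green look-alikes look unmoved in the final pictures.

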